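# Feed a bottle into the sensor gate

### The job

Stand the loose reagent bottle upright in the small square tray on the feed stage and let go of it. Then turn the stage's black knob, which rides along on the carriage, until the bottle stands centrally between the two sensor posts, and take your hand away. Do not knock over the bottle or shift the low pink tube rack or the empty white sample tray at the right.

Things in the scene. Friction and masses are not known exactly. Their poses are not given: they have to be found in the camera images.
- bottle: The only reagent bottle on the worktop: squat clear bottle with a screw cap, loose, about 0.16 kg. Origin at the centre of its underside, z up. Body 55 mm diameter up to 65 mm high; the cap, 34 mm diameter, from 78 to 105 mm above the underside, is a good grip from above (fixed to the bottle, does not unscrew). Stands on the left part of the worktop at the start.
- feed_stage: The fixed base of the feed stage: aluminium plate 360 x 110 x 10 mm with two guide rods. Origin on the worktop directly between the two sensor posts; +x is the direction of feed, roughly away from the robot (differently turned each time); z up. The plate runs from x = -280 to +80 mm. The grey sensor posts stand at x = 0, 26 mm thick along x, their inner faces at y = +-62 mm, tops 100 mm above the worktop.
- gate_centre (a point): Point midway between the two sensor posts, 40 mm above the worktop, which is the height of the tray floor; axes as feed_stage. The bottle's axis must end at x = 0 in this frame.
- tray_centre (a point): Centre of the inner floor of the white square tray on the carriage, 40 mm above the worktop; axes as feed_stage. Inside 70 x 70 mm, rim 8 mm high and 5 mm thick. It moves with the carriage and lies at x = -80 mm + carriage from gate_centre.
- knob_grip (a point): Point on the upright axis of the black knob, 66 mm above the worktop, 130 mm behind tray_centre (towards -x of the stage). The knob is a 60 mm disc with a grip bar standing on it: 56 mm long, 16 mm wide, its flanks free from 48 to 82 mm above the worktop. This frame turns with the knob: x along the bar, y across it (pinch it across y), z up. The knob rides on the carriage.
- carriage (a joint): Carriage position along the stage's +x, 0 to 0.095 m; with the bottle in the middle of the tray the gate is reached at 0.080 m. Starts at 0.02 to 0.04 m. It stays where it is left; pushing it directly is stiff (about 14 N).
- feed_knob (a joint): Angle of the knob, rad, 0 to 6, growing clockwise seen from above. Geared to the carriage by a rack: carriage = 0.016 m per rad, so clockwise moves carriage, tray and knob together along the stage's +x, anticlockwise back. Turning takes about 0.23 N m; it stays where it is left.
- well_rack: Bystander: low rectangular tube rack, pink top on a white base, 82 x 122 x 59 mm, loose, on the right. Origin at the centre of its underside.
- sample_tray: Bystander: shallow white tray, 82 x 118 x 22 mm, loose, near right. Origin at the centre of its underside.

How it is judged (in metres and radians):
On the way, in this order (a step that is already met when the one before it is completed fails the run):
1. the bottle stands upright in the tray, released, short of the gate (z of bottle in the frame of tray_centre between -0.004 and 0.004 m and horizontal distance between bottle and tray_centre below 0.014 m and angle between bottle's own z axis and vertical below 0.1 rad and x of bottle in the frame of gate_centre below -0.015 m and contact force between bottle and the fingers below 0.1 N), for 0.2 s.
2. the fingers turn the knob and the carriage feeds towards the gate with the bottle in the tray (contact force between feed_knob and the fingers above 1 N and velocity of joint feed_knob above 0.1 rad/s and horizontal distance between bottle and tray_centre below 0.014 m), for 0.1 s.
At the end, for the whole second after the job is handed in: The bottle stands upright (within 0.1 rad) and at rest on the floor of the carriage's tray, and its axis lies within 6 mm, along the feed direction, of the line between the two sensor posts; fingers off it and off the knob (x of bottle in the frame of gate_centre between -0.006 and 0.006 m and horizontal distance between bottle and tray_centre below 0.014 m and angle between bottle's own z axis and vertical below 0.1 rad and z of bottle in the frame of tray_centre between -0.004 and 0.004 m and linear speed of bottle below 0.01 m/s and velocity of joint carriage below 0.005 m/s); the robot touches nothing.
It fails at once if the bottle is tipped by more than 0.6 rad (angle between bottle's own z axis and vertical above 0.6 rad).
It fails at once if the low pink tube rack is shifted by more than 20 mm (distance of well_rack from where it was at the start of the episode above 0.02 m).
It fails at once if the sample tray is shifted by more than 20 mm (distance of sample_tray from where it was at the start of the episode above 0.02 m).
It also fails if it takes over 64 s, if anything falls off the work surface, if the arm or the gripper's body presses on something with over 40 N, if the wrist force passes 120 N, or if a joint passes its speed limit or range.

### The arm

A 6-joint arm with a two-finger parallel gripper is mounted at the origin on a cart in front of the work surface, level with it; the furniture and walls round the work are solid. World frame = base frame: x ahead of the robot, y to its left, z up, the work surface at z = 0. Lengths are in mm, angles in rad, forces in N, time in s.
With the tool pointing down it reaches from about 275 to 1000 mm from the base axis. Payload 8.4 kg.
Tool frame: the origin (TCP) lies between the finger pads; the fingertips stand r.finger_overhang ahead of it and the grasp point (between the pads) is the TCP (r.finger_overhang is the distance from the TCP to the fingertips, in mm); z points along the fingers, y is the line along which they close (so a half turn about z gives the same grasp; the last joint's range is limited). The gripper opens to 85 mm and grips with 20 to 120 N. Pads are 22 mm wide; open, the fingers measure 114 mm over their backs; the gripper's body (76 mm by 85 mm) begins 54 mm behind the grasp point. The pads swing forward as they close: fully open they stand 13 mm farther back than shut.
Start: joints at [-1.231, 0.353, 1.633, -0, 1.155, -0.002], TCP at [209.488, -588.849, 250.281] pointing down, gripper open.
Joint ranges: [-2.63, 2.63], [-0.92, 2.1], [0.06, 2.66], [-1.3, 4.44], [0, 2.69], [-3.02, 3.02]. Speed limits (rad/s): [2.22, 2.22, 2.79, 3.14, 3.14, 3.14].

### API

Orientations are given as [roll, pitch, yaw] about the fixed x, y, z axes, in that order (R = Rz(yaw) Ry(pitch) Rx(roll)).
In Python, from rig import r, cams, sign_off gives the robot as it stands.
- The arm moves only by the shell command python3 -m crank 'ROWS' [FORCE]. ROWS is JSON, a list of rows, each a list of 7 numbers: the shift along the tool's x, y, z in m, then the turn, a rotation vector about the tool's x, y, z in rad, then the closure, from 0 (fully open) to 1 (shut). In form: [[dx, dy, dz, ax, ay, az, gripper], ...]. A call has 1 to 5 rows; each row is the pose to reach, as a shift and turn from the pose commanded when the call began, along the tool's axes at that moment; what a row does not reach only later rows make up. A row lasts 1/10 s, in which the tool goes at most 50 mm and 8.59 degrees, less where a joint would pass 70% of its speed; a pose out of reach is approached as far as the arm can. A call with a gripper value outside its range is refused whole. The fingers move at their own pace and stop on an object; FORCE is the grip in N (left out, the last holds). Time passes only in rows, so rows that repeat a pose let the fingers close. It gives the time, the measured TCP pose, the force, the opening and the grip force at its end, in the units of the state.
- r.sense(): the state, without advancing time (a new reading comes with each control period).
- cams.grab_frame(name): name is "side" or "top"; returns a dict with "image" (480x640x3 uint8, red, green, blue), "fx", "fy", "cx", "cy" (pixels), "position" and "orientation" of the camera in the world. Camera axes: x right, y down, z forward; pixel columns grow to the right and rows downward; lengths in mm; the calibration is good to about 2 mm. A picture is of the moment at which its call begins. There is no depth.
- sign_off(): hands the job in; it is judged then, once.
The state is a dict: "clock": time; "qpos": joint angles; "qvel": joint speeds; "joint_efforts": joint torques, N m; "eef_pos": TCP position; "tcp_rot": TCP orientation; "contact_force": force on the tool from outside, world axes, zero at the start; "wrist_torque": the same for the moment, N m; "opening": opening from 0.0 (shut) to 1.0 (fully open); "grasp_force": force on a finger pad.
Only numpy, scipy, OpenCV 4.12 (cv2) and the standard library are available. Lean on these libraries where they do the work, as an engineer would, in place of code of your own. Each camera call takes 0.05 s, during which the arm holds its last target. There are 200 camera calls.

## Working session

There is one attempt and no reset: what is moved stays moved. The work goes in short steps, Python scripts to look and compute and a shell command to move; the robot and the scene stay as the last step left them, time stands still between calls to the robot, and variables do not carry over. Pictures are saved under pics/ and viewed, at most 10 in all, crops included, and the job is handed in when it is done.

```bash
mkdir -p pics; ls; python3 - <<'E'
from rig import r,cams
import cv2
for n in("side","top"):
    f=cams.grab_frame(n); cv2.imwrite(f"pics/{n}0.png",f["image"][:,:,::-1]); print(n,{k:v for k,v in f.items() if k!="image"})
print(r.sense(), r.finger_overhang)
E
```

```text
pics
side {'fx': 602.570924637801, 'fy': 602.570924637801, 'cx': 320.1434163116556, 'cy': 243.41587328278743, 'position': array([ 636.00883629, 1606.08972866,  696.43070515]), 'orientation': array([-1.92439520e+00, -1.91168627e-05,  3.09442488e+00])}
top {'fx': 517.46520953174, 'fy': 517.46520953174, 'cx': 325.06270115655235, 'cy': 239.79670068525112, 'position': array([ 427.14892843,  -71.42048942, 1221.85339242]), 'orientation': array([-3.02064972,  0.02352146, -1.58583912])}
{'clock': 0.1, 'qpos': array([-1.23138252e+00,  3.53594056e-01,  1.63402761e+00,  6.95852708e-06,
        1.15521611e+00, -2.42061521e-03]), 'qvel': array([-0.00159189, -0.00045082, -0.00059228,  0.00059061, -0.00086365,
       -0.00068346]), 'joint_efforts': array([-5.32456743e-04, -6.06352329e+01, -3.42816675e+01, -4.90825983e-05,
        3.81749807e-03,  1.78701436e-05]), 'eef_pos': array([ 209.36955494, -588.47317213,  249.64102967]), 'tcp_rot': array([-3.14034755e+00, -9.37667786e-06,  3.41831599e-01]), 'contact_force': array([0.36147973, 0.06445677, 0.25689751]), 'wrist_torque': array([ 0.05043905, -0.03387204, -0.0069966 ]), 'grasp_force': 0.0, 'opening': 1.0048703153377594} 19.0
```

View pics/top0.png

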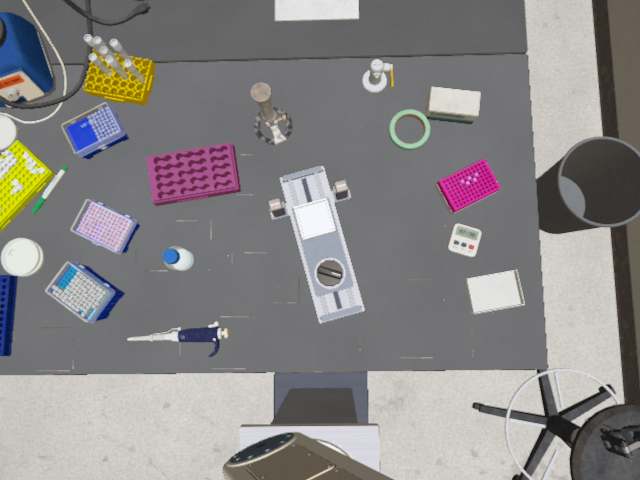

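View pics/side0.png

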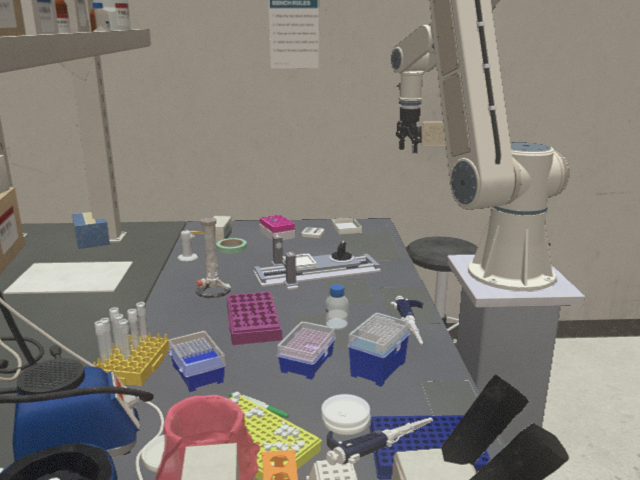

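The top view shows the bottle cap at about (171,256), the posts at (277,208) and (342,190), the tray at (315,218) and the knob at (329,272). In the side view the bottle is at (337,305). Next I measure these.

```bash
cat > h.py <<'E'
import numpy as np, cv2
from scipy.spatial.transform import Rotation as R
from rig import r,cams
def ray(f,u,v,z):
    d=R.from_euler('xyz',f["orientation"]).apply([(u-f["cx"])/f["fx"],(v-f["cy"])/f["fy"],1])
    p=np.array(f["position"]); return (p+d*(z-p[2])/d[2]).round(1)
def blobs(m,x0,y0,x1,y1,amin=15):
    k=np.zeros(m.shape,np.uint8); k[y0:y1,x0:x1]=m[y0:y1,x0:x1]
    cs,_=cv2.findContours(k,cv2.RETR_EXTERNAL,cv2.CHAIN_APPROX_NONE)
    return sorted([c for c in cs if cv2.contourArea(c)>=amin],key=cv2.contourArea,reverse=True)
E
python3 - <<'E'
from h import *
f=cams.grab_frame("top"); im=f["image"]; hsv=cv2.cvtColor(im,cv2.COLOR_RGB2HSV); H,S,V=cv2.split(hsv)
def rep(n,m,box,z,amin=15):
    for c in blobs(m.astype(np.uint8),*box,amin)[:3]:
        q=cv2.minAreaRect(c); print(n,"area",cv2.contourArea(c),"rect",np.round(q[0],1),np.round(q[1],1),round(q[2],1),"world",ray(f,*q[0],z), "sz", np.round(np.array(q[1])*(1222-z)/517,1))
        if n in("tray","plate"): print([ray(f,*p,z)[:2].tolist() for p in cv2.boxPoints(q)])
rep("cap",(H>95)&(H<125)&(S>120),(150,235,205,280),105)
rep("tray",(V>225)&(S<25),(285,190,345,245),48,200)
rep("plate",(V>120)&(S<60),(260,160,375,330),10,500)
rep("knobdark",(V<70),(308,250,350,292),48)
rep("bar",(V<25),(308,250,350,292),82,8)
rep("postL",(abs(H.astype(int)-10)<10)&(S>25)&(V>60),(262,190,292,225),100)
rep("postR",(abs(H.astype(int)-10)<10)&(S>25)&(V>60),(328,175,358,205),100)
c=cv2.resize(im[155:330,260:375],None,fx=3.4,fy=3.4,interpolation=cv2.INTER_CUBIC); cv2.imwrite("pics/crop.png",c[:,:,::-1])
E
```

```text
cap area 172.5 rect [170.5 256. ] [14. 15.] 90.0 world [533.7 290.6 105. ] sz [30.2 32.4]
tray area 1097.0 rect [314.1 217.9] [34.3 34.7] 74.4 world [621.4 -21.5  48. ] sz [77.9 78.9]
[[650.0, 27.5], [670.4, -50.1], [593.0, -70.1], [572.8, 6.8]]
plate area 7794.5 rect [321.1 243.8] [153.3  83.3] 74.5 world [565.6 -35.7  10. ] sz [359.4 195.4]
[[719.6, 107.8], [770.4, -85.9], [416.8, -174.3], [368.4, 12.5]]
```

View pics/crop.png

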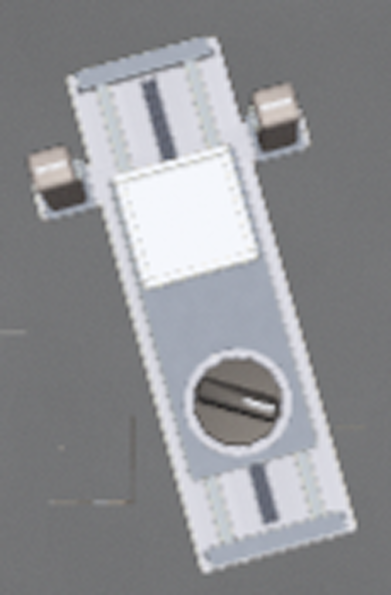

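The enlarged crop shows the post tops at crop (50,158) and (274,102), the knob centre at (238,402) and the bar sloping about 16° down to the right. I cross-check these and measure the bar angle.

```bash
python3 - <<'E'
from h import *
f=cams.grab_frame("top"); im=f["image"]
px=lambda x,y:(260+x/3.4,155+y/3.4)
a=ray(f,*px(50,158),100);b=ray(f,*px(274,102),100); print("posts",a,b,(a+b)/2,np.linalg.norm(a-b))
print("knob",ray(f,*px(238,402),48))
g=cams.grab_frame("side"); hs=cv2.cvtColor(g["image"],cv2.COLOR_RGB2HSV)
m=((hs[...,0]>95)&(hs[...,0]<125)&(hs[...,1]>120)).astype(np.uint8)
q=cv2.boundingRect(blobs(m,322,275,352,305)[0]);print(q,"cap side centre @91",ray(g,q[0]+q[2]/2,q[1]+q[3]/2,91))
c=cv2.resize(im[248:298,305:355],None,fx=11,fy=11,interpolation=cv2.INTER_CUBIC); cv2.imwrite("pics/knob.png",c[:,:,::-1])
E
```

```text
posts [651.2  62.9 100. ] [685.4 -83.3 100. ] [668.3 -10.2 100. ] 150.14686143905902
knob [493.7 -56.   48. ]
(331, 285, 13, 12) cap side centre @91 [532.7 297.7  91. ]
```

View pics/knob.png

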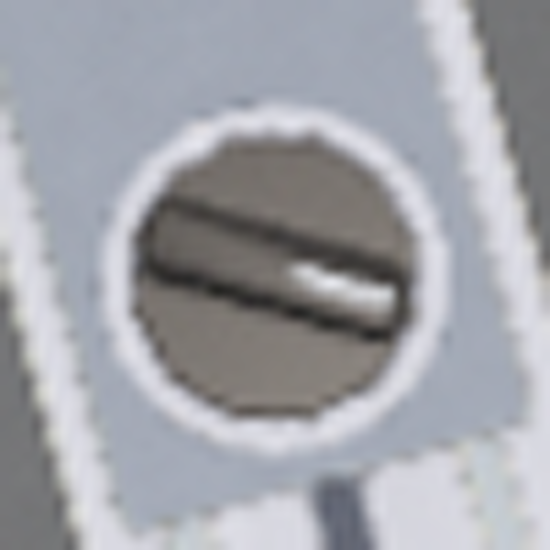

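```bash
cat > go.py <<'E'
import sys,json
from h import *
x,y,z,yaw=map(float,sys.argv[1:5]); s=r.sense()
A=R.from_euler('xyz',s["tcp_rot"]); B=R.from_euler('xyz',[np.pi,0,yaw])
print("shift",(A.inv().apply(np.array([x,y,z])-s["eef_pos"])/1000).round(4),"turn",(A.inv()*B).as_rotvec().round(3),"t",round(s["clock"],1),"q6",s["qpos"][5].round(2),"eef",s["eef_pos"].round(1),"F",s["contact_force"].round(1))
E
python3 -m crank '[[0.032,-0.038,0,0,0,0,0],[0.064,-0.077,0,0,0,0,0],[0.096,-0.115,0,0,0,0,0],[0.128,-0.154,0,0,0,0,0],[0.16,-0.192,0,0,0,0,0]]'; python3 go.py 533 293 250 0.342
```

```text
clock: 0.75
eef_pos: [296.0, -352.7, 250.3]
tcp_rot: [3.141, -0.0, 0.341]
contact_force: [1.5, -0.7, -0.9]
opening: 1.002
grasp_force: 0.0
shift [ 4.394e-01 -5.292e-01  3.000e-04] turn [ 0.    -0.    -0.001] t 0.8 q6 0.35 eef [ 296.  -352.7  250.3] F [ 1.5 -0.7 -0.9]
```

```bash
python3 -m crank '[[0.03,-0.036,0,0,0,0,0],[0.06,-0.072,0,0,0,0,0],[0.09,-0.108,0,0,0,0,0],[0.12,-0.144,0,0,0,0,0],[0.15,-0.18,0,0,0,0,0]]' >/dev/null;  python3 -m crank '[[0.03,-0.036,0,0,0,0,0],[0.06,-0.072,0,0,0,0,0],[0.09,-0.108,0,0,0,0,0],[0.12,-0.144,0,0,0,0,0],[0.15,-0.18,0,0,0,0,0]]' >/dev/null; python3 -m crank '[[0.03,-0.036,0,0,0,0,0],[0.06,-0.072,0,0,0,0,0],[0.09,-0.108,0,0,0,0,0],[0.12,-0.144,0,0,0,0,0],[0.12,-0.144,0,0,0,0,0]]' >/dev/null; python3 go.py 533 293 160 0.342
python3 - <<'E'
from h import *
g=cams.grab_frame("side");cv2.imwrite("pics/s1.png",cv2.resize(g["image"][180:350,240:440],None,fx=3,fy=3)[:,:,::-1])
E
```

```text
shift [ 0.0173 -0.0224  0.0902] turn [-0.001 -0.002  0.003] t 2.2 q6 1.69 eef [524.2 265.9 250.2] F [-0.9  0.6  0.8]
```

View pics/s1.png

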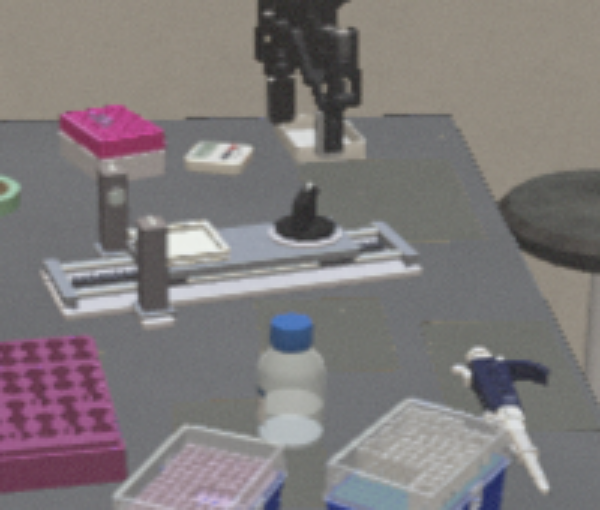

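The side view shows the open gripper above and slightly short of the bottle, with the cap at crop (292,332). I correct sideways and then descend.

```bash
python3 -m crank '[[0.017,-0.022,0.0,0,0,0,0],[0.017,-0.022,0.03,0,0,0,0],[0.017,-0.022,0.06,0,0,0,0],[0.017,-0.022,0.09,0,0,0,0],[0.017,-0.022,0.09,0,0,0,0]]' ; python3 go.py 533 293 96 0.342
```

```text
clock: 2.8
eef_pos: [528.5, 285.2, 156.6]
tcp_rot: [3.14, 0.007, 0.341]
contact_force: [-0.6, -0.2, -0.1]
opening: 1.0
grasp_force: 0.0
shift [ 0.0073 -0.006   0.0605] turn [ 0.001  0.007 -0.001] t 2.8 q6 1.72 eef [528.5 285.2 156.6] F [-0.6 -0.2 -0.1]
```

```bash
python3 -m crank '[[0,0,0,0,0,0,0],[0,0,0,0,0,0,0]]' ; python3 go.py 533 293 96 0.342
```

```text
clock: 3.0
eef_pos: [532.1, 287.5, 162.1]
tcp_rot: [-3.141, -0.002, 0.341]
contact_force: [0.6, 0.5, -0.1]
opening: 0.996
grasp_force: 0.0
shift [ 0.0025 -0.0048  0.0661] turn [-0.    -0.002 -0.001] t 3.0 q6 1.72 eef [532.1 287.5 162.1] F [ 0.6  0.5 -0.1]
```

```bash
python3 -m crank '[[0.002,-0.005,0.02,0,0,0,0],[0.002,-0.005,0.045,0,0,0,0],[0.002,-0.005,0.066,0,0,0,0],[0.002,-0.005,0.066,0,0,0,0],[0.002,-0.005,0.066,0,0,0,0]]' && python3 -m crank '[[0,0,0,0,0,0,0.6],[0,0,0,0,0,0,0.8],[0,0,0,0,0,0,0.8],[0,0,0,0,0,0,0.8],[0,0,0,0,0,0,0.8]]' 30; python3 go.py 533 293 96 0.342
```

```text
clock: 3.5
eef_pos: [532.1, 293.1, 95.7]
tcp_rot: [-3.141, -0.001, 0.342]
contact_force: [-0.6, 0.7, 0.8]
opening: 1.002
grasp_force: 0.0
clock: 4.0
eef_pos: [531.9, 293.2, 95.1]
tcp_rot: [-3.141, -0.001, 0.342]
contact_force: [-0.7, 0.2, 5.8]
opening: 0.387
grasp_force: 29.6
shift [ 0.001   0.0006 -0.0009] turn [-0.    -0.001 -0.   ] t 4.0 q6 1.73 eef [531.9 293.2  95.1] F [-0.7  0.2  5.8]
```

```bash
python3 -m crank '[[0,0,-0.03,0,0,0,0.8],[0,0,-0.065,0,0,0,0.8],[0,0,-0.1,0,0,0,0.8],[0,0,-0.13,0,0,0,0.8],[0,0,-0.13,0,0,0,0.8]]' ; python3 go.py 621.4 -21.5 225 0.342
```

```text
clock: 4.5
eef_pos: [533.3, 293.9, 228.6]
tcp_rot: [-3.141, -0.007, 0.342]
contact_force: [0.3, -0.4, -0.9]
opening: 0.387
grasp_force: 30.6
shift [-0.0228  0.3267  0.0031] turn [-0.001 -0.007 -0.   ] t 4.5 q6 1.73 eef [533.3 293.9 228.6] F [ 0.3 -0.4 -0.9]
```

```bash
python3 -m crank '[[-0.001,0.02,0,0,0,0,0.8],[-0.003,0.055,0,0,0,0,0.8],[-0.006,0.09,0,0,0,0,0.8],[-0.009,0.13,0,0,0,0,0.8],[-0.012,0.17,0,0,0,0,0.8]]' >/dev/null;  python3 -m crank '[[-0.003,0.04,0,0,0,0,0.8],[-0.006,0.08,0,0,0,0,0.8],[-0.008,0.115,0,0,0,0,0.8],[-0.01,0.14,0,0,0,0,0.8],[-0.01,0.155,0,0,0,0,0.8]]' ; python3 -m crank '[[0,0,0,0,0,0,0.8],[0,0,0,0,0,0,0.8],[0,0,0,0,0,0,0.8]]' >/dev/null; python3 go.py 621.4 -21.5 145 0.342
python3 - <<'E'
from h import *
g=cams.grab_frame("side"); hs=cv2.cvtColor(g["image"],cv2.COLOR_RGB2HSV)
cv2.imwrite("pics/s2.png",cv2.resize(g["image"][130:300,220:420],None,fx=3,fy=3)[:,:,::-1])
E
```

```text
clock: 5.5
eef_pos: [619.2, -22.7, 222.9]
tcp_rot: [-3.141, 0.002, 0.34]
contact_force: [0.1, 0.2, -1.8]
opening: 0.389
grasp_force: 30.6
shift [0.0015 0.0026 0.0789] turn [-0.001  0.001  0.001] t 5.8 q6 1.19 eef [619.2 -19.6 223.9] F [-0.1 -0.5 -1.4]
```

View pics/s2.png

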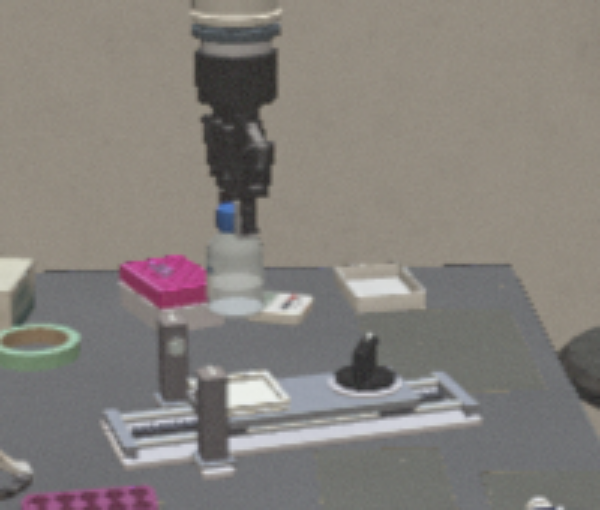

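The bottle hangs upright above the tray, body axis at about crop (235,275), tray at crop (240,393). I check the axis against the TCP by projecting, then lower.

```bash
python3 - <<'E'
from h import *
f=cams.grab_frame("side")
def pr(p):
    q=R.from_euler('xyz',f["orientation"]).inv().apply(np.array(p)-f["position"]); return (f["fx"]*q[0]/q[2]+f["cx"],f["fy"]*q[1]/q[2]+f["cy"])
c=lambda p:((np.array(pr(p))-[220,130])*3).round()
print("bottle bottom centre",c([619.2,-19.6,129]),"body mid",c([619.2,-19.6,160]),"per 10mm x",c([629.2,-19.6,160]),"tray",c([621.4,-21.5,40]),"gateA",c([662.4,-10.7,100]),"gateB",c([668,-10.2,100]))
E
python3 -m crank '[[0.001,0.002,0.02,0,0,0,0.8],[0.001,0.002,0.04,0,0,0,0.8],[0.001,0.002,0.06,0,0,0,0.8],[0.001,0.002,0.075,0,0,0,0.8],[0.001,0.002,0.078,0,0,0,0.8]]'; python3 go.py 621.4 -21.5 136 0.342
```

```text
bottle bottom centre [238. 308.] body mid [237. 278.] per 10mm x [227. 278.] tray [236. 394.] gateA [193. 341.] gateB [187. 341.]
clock: 6.4
eef_pos: [620.1, -21.7, 144.5]
tcp_rot: [-3.14, 0.003, 0.343]
contact_force: [-0.7, -0.3, -1.0]
opening: 0.386
grasp_force: 30.6
shift [0.0013 0.0003 0.0085] turn [-0.001  0.003  0.001] t 6.4 q6 1.19 eef [620.1 -21.7 144.5] F [-0.7 -0.3 -1. ]
```

```bash
python3 -m crank '[[0,0,0.003,0,0,0,0.8],[0,0,0.006,0,0,0,0.8],[0,0,0.008,0,0,0,0.8],[0,0,0.009,0,0,0,0.8],[0,0,0.009,0,0,0,0.8]]'; python3 go.py 621.4 -21.5 136 0.342
```

```text
clock: 6.9
eef_pos: [621.3, -22.3, 137.5]
tcp_rot: [3.141, -0.0, 0.342]
contact_force: [0.7, 0.7, -1.6]
opening: 0.383
grasp_force: 30.6
shift [ 0.0003 -0.0007  0.0015] turn [ 0. -0. -0.] t 6.9 q6 1.19 eef [621.3 -22.3 137.5] F [ 0.7  0.7 -1.6]
```

```bash
python3 -m crank '[[0,0,0.001,0,0,0,0.8],[0,0,0.002,0,0,0,0.8],[0,0,0.003,0,0,0,0.8],[0,0,0.003,0,0,0,0.8]]'; python3 go.py 621.4 -21.5 136 0.342
```

```text
clock: 7.3
eef_pos: [621.6, -22.2, 135.1]
tcp_rot: [3.141, -0.001, 0.342]
contact_force: [-1.5, 0.3, 5.3]
opening: 0.392
grasp_force: 31.2
shift [-0.     -0.0007 -0.0009] turn [ 0.    -0.001 -0.   ] t 7.3 q6 1.19 eef [621.6 -22.2 135.1] F [-1.5  0.3  5.3]
```

Contact at z=135 (5 N up), as expected for the tray floor. I open, wait and rise.

```bash
python3 -m crank '[[0,0,0,0,0,0,0.5],[0,0,0,0,0,0,0.2],[0,0,0,0,0,0,0.0],[0,0,0,0,0,0,0],[0,0,0,0,0,0,0]]'; python3 -m crank '[[0,0,-0.02,0,0,0,0],[0,0,-0.05,0,0,0,0],[0,0,-0.085,0,0,0,0],[0,0,-0.12,0,0,0,0],[0,0,-0.12,0,0,0,0]]'; python3 go.py 494.7 -55.2 250 1.283
```

```text
clock: 7.8
eef_pos: [621.2, -22.3, 134.2]
tcp_rot: [3.142, 0.0, 0.342]
contact_force: [0.0, -0.0, 0.1]
opening: 1.003
grasp_force: 0.0
clock: 8.3
eef_pos: [623.9, -22.4, 259.6]
tcp_rot: [3.139, -0.008, 0.342]
contact_force: [1.0, -0.0, 0.3]
opening: 0.998
grasp_force: 0.0
shift [-0.1328 -0.0124  0.0086] turn [ 0.006 -0.006 -0.941] t 8.3 q6 1.19 eef [623.9 -22.4 259.6] F [ 1.  -0.   0.3]
```

```bash
python3 -m crank '[[-0.02,0,0,0,0,-0.13,0],[-0.05,0,0,0,0,-0.26,0],[-0.08,-0.005,0,0,0,-0.39,0],[-0.11,-0.01,0,0,0,-0.52,0],[-0.13,-0.012,0,0,0,-0.65,0]]' >/dev/null; python3 -m crank '[[0,0,0,0,0,-0.14,0],[0,0,0,0,0,-0.29,0],[0,0,0,0,0,-0.29,0],[0,0,0,0,0,-0.29,0]]'; python3 go.py 494.7 -55.2 70 1.283
python3 - <<'E'
from h import *
f=cams.grab_frame("top");g=cams.grab_frame("side")
a=cv2.resize(f["image"][155:325,250:380],(390,510));b=cv2.resize(g["image"][170:300,220:355],(405,390))
o=np.zeros((510,795,3),np.uint8);o[:,:390]=a;o[:390,390:]=b
cv2.imwrite("pics/s3.png",o[:,:,::-1])
E
```

```text
clock: 9.2
eef_pos: [494.6, -54.5, 253.9]
tcp_rot: [-3.141, 0.0, 1.277]
contact_force: [-1.6, 0.2, 0.2]
opening: 0.998
grasp_force: 0.0
shift [-0.0006  0.0004  0.1839] turn [-0.001  0.    -0.006] t 9.2 q6 0.18 eef [494.6 -54.5 253.9] F [-1.6  0.2  0.2]
```

View pics/s3.png

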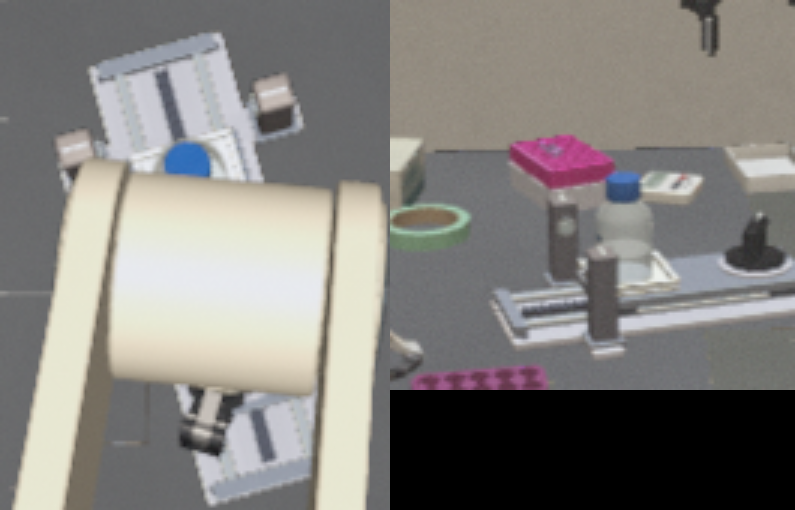

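The bottle stands upright in the tray (side crop cap (623,187), tray (630,270)) and the gripper is over the knob. I descend and close on the bar.

```bash
python3 -m crank '[[0,0,0.04,0,0,0,0],[0,0,0.08,0,0,0,0],[0,0,0.12,0,0,0,0],[0,0,0.16,0,0,0,0],[0,0,0.184,0,0,0,0]]'>/dev/null; python3 -m crank '[[0,0,0,0,0,0,0],[0,0,0,0,0,0,0.4],[0,0,0,0,0,0,0.7],[0,0,0,0,0,0,0.95],[0,0,0,0,0,0,0.95]]' 60;python3 -m crank '[[0,0,0,0,0,0,0.95],[0,0,0,0,0,0,0.95]]'; python3 go.py 494.7 -55.2 70 1.283; python3 -c "from rig import r;print(r.sense()['wrist_torque'])"
```

```text
clock: 10.3
eef_pos: [495.5, -54.6, 71.5]
tcp_rot: [3.139, -0.0, 1.282]
contact_force: [-0.2, 1.0, 0.7]
opening: 0.334
grasp_force: 0.0
clock: 10.5
eef_pos: [495.5, -54.7, 71.3]
tcp_rot: [3.14, -0.0, 1.282]
contact_force: [-0.4, 0.0, 7.5]
opening: 0.176
grasp_force: 58.5
shift [-0.0007 -0.0006  0.0013] turn [ 0.002 -0.    -0.001] t 10.5 q6 0.18 eef [495.5 -54.7  71.3] F [-0.4  0.   7.5]
[ 0.00750221  0.19527522 -0.08162961]
```

```bash
python3 -m crank '[[0.001,0.0016,0,0,0,0.12,0.95],[0.002,0.0033,0,0,0,0.24,0.95],[0.003,0.0049,0,0,0,0.36,0.95],[0.004,0.0066,0,0,0,0.48,0.95],[0.005,0.0082,0,0,0,0.6,0.95]]'; python3 - <<'E'
from h import *
s=r.sense(); y=s["tcp_rot"][2]-.256; print(s["wrist_torque"].round(2), "per row",(np.array([np.cos(y),np.sin(y)])*1.92).round(2))
E
```

```text
clock: 11.0
eef_pos: [504.3, -51.9, 71.3]
tcp_rot: [3.141, -0.001, 0.677]
contact_force: [-3.1, 2.3, 10.6]
opening: 0.178
grasp_force: 58.8
[0.34 0.44 0.24] per row [1.75 0.78]
```

```bash
python3 -m crank '[[0.0017,0.0008,0,0,0,0.12,0.95],[0.0035,0.0016,0,0,0,0.24,0.95],[0.0052,0.0024,0,0,0,0.36,0.95],[0.007,0.0032,0,0,0,0.48,0.95],[0.0087,0.0039,0,0,0,0.6,0.95]]'; python3 -m crank '[[0.0019,-0.0003,0,0,0,0.12,0.95],[0.0038,-0.0006,0,0,0,0.24,0.95],[0.0057,-0.001,0,0,0,0.36,0.95],[0.0076,-0.0013,0,0,0,0.48,0.95],[0.0095,-0.0017,0,0,0,0.6,0.95]]'; python3 - <<'E'
from h import *
s=r.sense(); y=s["tcp_rot"][2]-.256; print(s["wrist_torque"].round(2), s["qpos"][5],"per row",(np.array([np.cos(y),np.sin(y)])*1.92).round(2))
E
```

```text
clock: 11.5
eef_pos: [513.4, -49.0, 71.2]
tcp_rot: [-3.141, -0.0, 0.077]
contact_force: [-3.1, 4.9, 9.9]
opening: 0.174
grasp_force: 58.9
clock: 12.0
eef_pos: [522.8, -46.1, 71.3]
tcp_rot: [-3.14, 0.0, -0.523]
contact_force: [-1.9, 8.9, 10.0]
opening: 0.174
grasp_force: 58.9
[1.42 0.33 0.27] 2.000905334543819 per row [ 1.37 -1.35]
```

```bash
python3 -m crank '[[0.0013,-0.0016,0,0,0,0.12,0.95],[0.0026,-0.0032,0,0,0,0.24,0.95],[0.0038,-0.0047,0,0,0,0.36,0.95],[0.005,-0.0063,0,0,0,0.48,0.95],[0.005,-0.0063,0,0,0,0.48,0.95]]'; python3 - <<'E'
from h import *
s=r.sense(); print(s["wrist_torque"].round(2), s["qpos"][5])
f=cams.grab_frame("top");g=cams.grab_frame("side")
a=cv2.resize(f["image"][155:325,250:380],(390,510));b=cv2.resize(g["image"][180:290,230:330],(400,440),interpolation=cv2.INTER_CUBIC)
o=np.zeros((510,790,3),np.uint8);o[:,:390]=a;o[:440,390:]=b
cv2.imwrite("pics/s4.png",o[:,:,::-1])
E
```

```text
clock: 12.5
eef_pos: [530.6, -43.6, 71.3]
tcp_rot: [-3.14, -0.0, -1.003]
contact_force: [-1.9, 3.2, 9.0]
opening: 0.183
grasp_force: 58.8
[ 0.49  0.28 -0.21] 2.4875109426080715
```

View pics/s4.png

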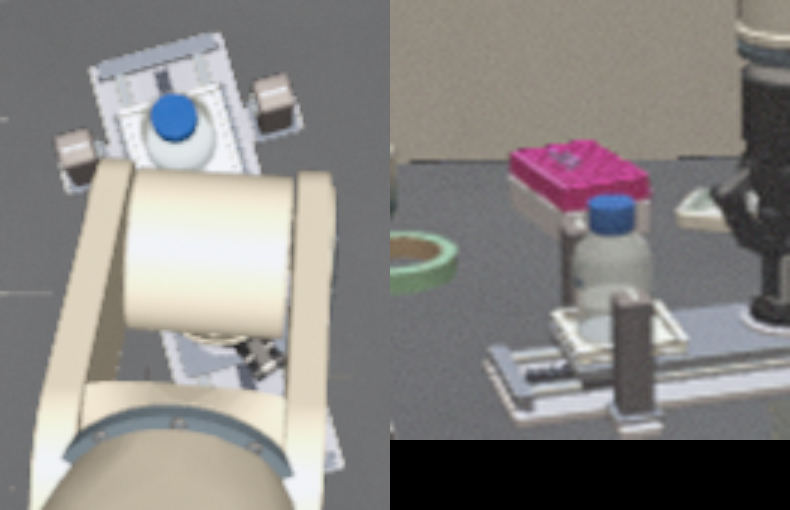

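Bottle upright in the tray, nearly at the gate: cap at top crop (175,116), post tops at (76,143) and (271,90). I compute the remaining feed.

```bash
cat > rem.py <<'E'
from h import *
f=cams.grab_frame("top"); hs=cv2.cvtColor(f["image"],cv2.COLOR_RGB2HSV); H,S,V=cv2.split(hs)
m=((H>95)&(H<125)&(S>120)).astype(np.uint8)
c=blobs(m,285,175,330,215)[0]; (u,v),rad=cv2.minEnclosingCircle(c); p=ray(f,u,v,143); d=np.array([np.cos(.256),np.sin(.256)])
print("cap",u,v,rad,p,"s",p[:2]@d,"lat",p[:2]@[-d[1],d[0]])
for n,box in(("L",(266,194,286,222)),("R",(330,176,354,206))):
    # light top face of the post: warm hue, bright
    k=((V>125)&(f["image"][...,0].astype(int)-f["image"][...,2]>8)).astype(np.uint8)
    for c in blobs(k,*box,20)[:1]:
        q=cv2.minAreaRect(c); w=ray(f,*q[0],100); print(n,np.round(q[0],1),np.round(q[1],1),w,"s",w[:2]@d,"lat",w[:2]@[-d[1],d[0]])
E
python3 rem.py
```

```text
cap 307.8999938964844 193.6999969482422 7.931057453155518 [658. -13. 143.] s 633.2643844572672 lat -179.1904555995058
L [274.5 203.9] [10.9 12.1] [645.7  63.3 100. ] s 640.6853822422328 lat -102.26251014484328
R [340.7 185.4] [10.9 11.9] [684.4 -83.6 100. ] s 640.9271894499988 lat -254.17446335878316
```

```bash
python3 -m crank '[[0.0005,-0.0016,0,0,0,0.105,0.95],[0.001,-0.0032,0,0,0,0.21,0.95],[0.0015,-0.0048,0,0,0,0.315,0.95],[0.002,-0.0064,0,0,0,0.42,0.95],[0.002,-0.0064,0,0,0,0.42,0.95]]'; python3 rem.py; python3 -c "from rig import r;print(r.sense()['qpos'][5])"
```

```text
clock: 13.15
eef_pos: [537.4, -41.8, 71.3]
tcp_rot: [-3.14, 0.0, -1.422]
contact_force: [0.3, 3.2, 6.0]
opening: 0.18
grasp_force: 58.6
cap 307.0 190.6666717529297 7.923338413238525 [664.6 -11.2 143. ] s 640.1050774982667 lat -179.12032202108736
L [276.5 209.5] [23. 17.] [633.1  59.  100. ] s 627.4071934381758 lat -103.23189246561104
R [340.8 185.4] [10.8 12. ] [684.4 -83.7 100. ] s 640.9018681554342 lat -254.2712044154322
2.908664125527575
```

The cap is now within 1 mm of the post line (the left post reading is spoiled by the arm). I release, rise and take one last look.

```bash
python3 -m crank '[[0,0,0,0,0,0,0.6],[0,0,0,0,0,0,0.2],[0,0,0,0,0,0,0],[0,0,0,0,0,0,0],[0,0,0,0,0,0,0]]'; python3 -m crank '[[0,0,-0.02,0,0,0,0],[0,0,-0.06,0,0,0,0],[0,0,-0.1,0,0,0,0],[0,0,-0.14,0,0,0,0],[0,0,-0.18,0,0,0,0]]'>/dev/null; python3 -m crank '[[0,0,0,0,0,-0.14,0],[0,-0.03,0,0,0,-0.28,0],[0,-0.03,0,0,0,-0.28,0]]'; python3 go.py 400 -200 250 -1.14
```

```text
clock: 13.7
eef_pos: [536.4, -42.4, 70.2]
tcp_rot: [3.141, 0.0, -1.418]
contact_force: [-0.8, 0.1, -0.8]
opening: 0.994
grasp_force: 0.0
clock: 14.5
eef_pos: [568.7, -37.6, 251.0]
tcp_rot: [-3.139, -0.001, -1.134]
contact_force: [-0.0, 0.1, -0.3]
opening: 0.998
grasp_force: 0.0
shift [0.0758 0.2216 0.0005] turn [-0.003 -0.001  0.006] t 14.5 q6 2.64 eef [568.7 -37.6 251. ] F [-0.   0.1 -0.3]
```

```bash
python3 -m crank '[[0.014,0.04,0,0,0,0,0],[0.028,0.08,0,0,0,0,0],[0.042,0.12,0,0,0,0,0],[0.056,0.16,0,0,0,0,0],[0.07,0.2,0,0,0,0,0]]'>/dev/null; python3 -m crank '[[0.02,0.045,0,0,0,-0.1,0],[0.02,0.045,0,0,0,-0.1,0],[0.02,0.045,0,0,0,-0.1,0]]'; python3 rem.py; python3 - <<'E'
from h import *
f=cams.grab_frame("top");g=cams.grab_frame("side")
a=cv2.resize(f["image"][155:325,250:380],(390,510));b=cv2.resize(g["image"][180:290,230:330],(400,440),interpolation=cv2.INTER_CUBIC)
o=np.zeros((510,790,3),np.uint8);o[:,:390]=a;o[:440,390:]=b
cv2.imwrite("pics/s5.png",o[:,:,::-1])
E
```

```text
clock: 15.3
eef_pos: [380.4, -222.8, 250.2]
tcp_rot: [-3.142, 0.0, -1.044]
contact_force: [-0.3, -0.6, -0.1]
opening: 0.995
grasp_force: 0.0
cap 307.0 190.6666717529297 7.923338413238525 [664.6 -11.2 143. ] s 640.1050774982667 lat -179.12032202108736
L [274.7 203.8] [10.7 11.6] [645.9  62.9 100. ] s 640.7775791772723 lat -102.70011696056861
R [340.9 185.3] [10.7 11.9] [684.7 -84.  100. ] s 641.1161274416875 lat -254.63739146907318
```

View pics/s5.png

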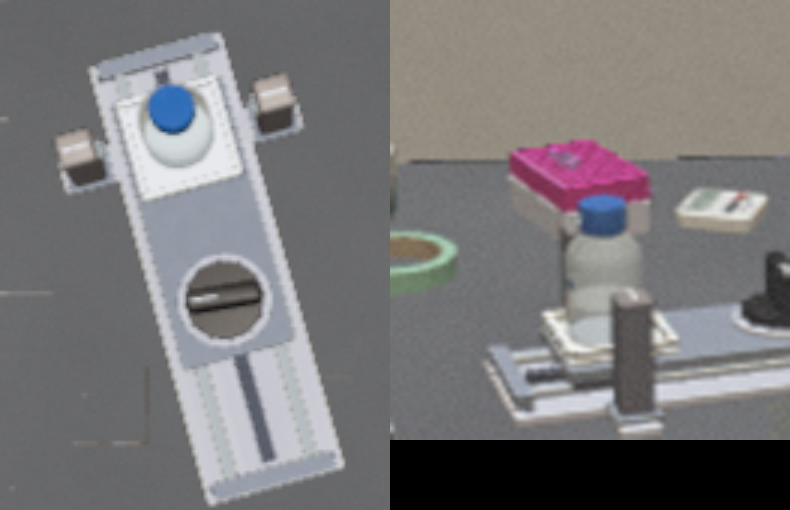

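The bottle stands upright in the tray, in line with the posts: cap at top crop (172,107), and in the side view its axis at 603 against a post midpoint of about 600. The arm is clear, so I hand in.

```bash
python3 -c "from rig import sign_off;print(sign_off())"
```

```text
the job is handed in; nothing more can be done
None
```

The bottle stands upright and released in the tray, about 1 mm from the line between the two sensor posts by the top camera; the arm is clear of everything and the job is handed in, with no verdict returned.

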